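# Empty the wide mixing tumbler into its tray

## Robot

A 6-joint arm with a two-finger parallel gripper is mounted at the origin on the work surface. World frame = base frame: x ahead of the robot, y to its left, z up, the work surface at z = 0. Lengths are in m, angles in degrees, forces in N, time in s.
With the tool pointing down it reaches from about 0.35 to 0.95 m from the base axis. Payload 17.4 kg.
Tool frame: the origin (TCP) lies at the very end of the fingers, on their centre line; the grasp point (between the pads) lies robot.tcp_to_grasp behind it (robot.tcp_to_grasp is the distance from the TCP to the grasp point, in m); x points along the fingers, y is the direction in which the jaws open and shut, and the axes are right-handed (so a half turn about x gives the same grasp; the last joint's range is limited). The gripper opens to 93 mm and grips with 3 to 60 N. Pads are 15 mm wide; open, the fingers measure 128 mm over their backs; the gripper's body (75 mm by 188 mm) begins 65 mm behind the grasp point.
Start: joints at [62.636, 6.646, 82.598, -0, 90.757, -2.166], TCP at [0.287, 0.611, 0.219] pointing down, gripper open.
Joint ranges: [-162.19, 162.19], [-47.58, 125.68], [4.15, 143.07], [-65.23, 245.23], [0.69, 171.88], [-170.13, 170.13]. Speed limits (degrees/s): [108.29, 108.29, 127.2, 180, 180, 180].

## Interface

Orientations are given as a 3x3 rotation matrix whose columns are the frame's x, y, z axes.
In Python, from bench import robot gives the robot as it stands.
- The arm moves only by the tool send_rows, never from a script. Its argument "plan" is a list of rows, each a list of 2 entries, a list of its own where there are three numbers: the shift along the tool's x, y, z in mm, then the turn about the tool's x in rad. In form: [[[tx, ty, tz], spin], ...]. A call has 1 to 20 rows; each row shifts and turns the pose as measured when the row begins, along the tool's axes as they then stand; what a row does not reach is not made up. A row lasts 1/10 s, in which the tool goes at most 50 mm and 8.59 degrees, less where a joint would pass 70% of its speed; a pose out of reach is approached as far as the arm can. A call with a gripper value outside its range is refused whole. "hand" is the opening in per cent of the stroke, from 0 (shut) to 100 (fully open), set as the call begins (left out, the last holds). The fingers move at their own pace and stop on an object; "force" is the grip in N (left out, the last holds). Time passes only in rows, so rows that do not move let the fingers close. It gives the time, the measured TCP pose, the force and the opening at its end, in the units of the state.
- robot.sense(): the state, without advancing time (a new reading comes with each control period).
- robot.get_image(name): name is "side" or "top"; returns a dict with "img" (400x640x3 uint8, red, green, blue), "mtx" (3x3 intrinsics, pixels), "xyz" and "orientation" of the camera in the world. Camera axes: x right, y down, z forward; pixel columns grow to the right and rows downward; lengths in m; the calibration is good to about 2 mm. A picture is of the moment at which its call begins. There is no depth.
- robot.job_done(): hands the job in, once; it reports no verdict.
The state is a dict: "t": time; "joint_pos": joint angles; "joint_velocities": joint speeds; "tau": joint torques, N m; "position": TCP position; "eef_rot": TCP orientation; "wrist_force": force on the tool from outside, world axes, zero at the start; "ft_torque": the same for the moment, N m; "opening": finger opening in m.
Only numpy, scipy, OpenCV 4.12 (cv2) and the standard library are available. Lean on these libraries where they do the work, as an engineer would, in place of code of your own. Each camera call takes 0.05 s, during which the arm holds its last target. There are 200 camera calls.

## Task

Empty the wider of the two drum tumblers: swing its crank over the top, away from the robot, until the drum's open port faces straight down and all three ceramic balls have dropped into the tray beneath, then let go with the drum left that way. Do not turn the crank of the narrower tumbler.

Things in the scene. Friction and masses are not known exactly. Their poses are not given: they have to be found in the camera images.
- wide_tumbler: White fixed stand of the wide tumbler, beside the narrow one, left or right of it; base 190 (x) by 128 mm (y), two uprights. Built-in catch tray: inside 182 by 104 mm, floor 6 mm, end walls 48 mm above the table. Origin: middle of the base's underside; z up, y along the drum's level axis to the crank side, x across it, away from the robot (yaw within 0.25 rad).
- wide_drum_axis (a point): Middle of the wide drum, on its axis, 140 mm above the stand's origin. Steel drum, 128 mm outside diameter, 90 mm long inside, clear end discs, hung between the uprights. A quarter of its shell is open along its whole length: the port, with a dark lip at either edge standing 10 mm proud.
- wide_drum (a joint): Turn of wide drum and crank, rad. 0: port straight down; 1.57: port level, facing the stand's +x. Starts at 1.7 to 2.3, can run -0.7 to 2.7, no stop at 0. The crank grip's angle from straight up is 0.9 minus this value, leaning to the stand's +x if positive: from low on the robot's side over the top to 52 degrees beyond it. Friction (about 4 N at the grip) keeps it where it is left.
- wide_drum_handle (a point): Centre of the wide tumbler's crank grip: black round bar, 20 mm diameter, 60 mm long, parallel to the drum's axis, spinning freely on its pin, 60 mm from that axis and 108 mm from the stand's middle along +y. The crank arm is at its inner end, 33 mm from here; all else is farther. 
- ball0_center (a point): One of three white ceramic mixing balls, 24 mm diameter, 26 g, lying loose at the bottom of the wide drum at the start. This point is its centre; a ball lying on the tray floor has it 18 mm above the table.
- ball1_center (a point): One of three white ceramic mixing balls, 24 mm diameter, 26 g, lying loose at the bottom of the wide drum at the start. This point is its centre; a ball lying on the tray floor has it 18 mm above the table.
- ball2_center (a point): One of three white ceramic mixing balls, 24 mm diameter, 26 g, lying loose at the bottom of the wide drum at the start. This point is its centre; a ball lying on the tray floor has it 18 mm above the table.
- narrow_drum_handle (a point): Centre of the narrow tumbler's crank grip: black round bar, 20 mm diameter, 60 mm long, parallel to the drum's axis, spinning freely on its pin, 60 mm from that axis and 85 mm from the stand's middle along +y. The crank arm is at its inner end, 33 mm from here; all else is farther. Same build and heights, but its drum is empty and only 44 mm long inside, its base 82 mm wide.

How it is judged:
By the outcome, as a careful person would: the job done as asked, in the order asked, and still so for the second after the job is handed in, with the robot touching nothing.
It also fails if it takes over 42 s, if anything falls off the work surface, if the arm or the gripper's body presses on something with over 40 N, if the wrist force passes 120 N, or if a joint passes its speed limit or range.

## Working session

There is one attempt and no reset: what is moved stays moved. The work goes in short steps, Python scripts to look and compute and a tool call to move; the robot and the scene stay as the last step left them, time stands still between calls to the robot, and variables do not carry over. Pictures are saved under pics/ and viewed, about 8 in all and at most 12, crops included, and the job is handed in when it is done.

Besides the shell and the picture viewer there is one more tool, called after "Emit:" by a JSON object that holds its "name" and its "arguments", one argument or row to a line. send_rows: Moves the arm, as the interface text tells. Its arguments: {"type":"object","properties":{"plan":{"type":"array"},"hand":{"type":"number"},"force":{"type":"number"}},"required":["plan"]}

```bash
ls; mkdir -p pics
python3 - <<'E'
from bench import robot
import cv2
for n in("side","top"):
    d=robot.get_image(n); cv2.imwrite(f"pics/{n}0.png",d["img"][:,:,::-1]); print(n,d["mtx"],d["xyz"],d["orientation"])
print(robot.tcp_to_grasp, robot.sense())
E
```

```text
pics
side [[478.53242957   0.         315.67724234]
 [  0.         478.53242957 207.30166939]
 [  0.           0.           1.        ]] [1.06255533 0.72797641 0.82205916] [[-0.82091484  0.35264781 -0.44915293]
 [ 0.57079969  0.53004193 -0.62709112]
 [ 0.01692757 -0.77116475 -0.63641054]]
top [[376.40327062   0.         326.35330015]
 [  0.         376.40327062 196.73141082]
 [  0.           0.           1.        ]] [0.43993846 0.0097088  0.89480108] [[ 0.01112449 -0.9860409   0.16613122]
 [-0.99939663 -0.00549699  0.03429525]
 [-0.0329033  -0.1664125  -0.9855071 ]]
0.0188 {'t': 0.1, 'joint_pos': array([ 6.26350127e+01,  6.67156019e+00,  8.26295078e+01,  5.19463852e-04,
        9.07552388e+01, -2.16451470e+00]), 'joint_velocities': array([-0.08073667, -0.09670483, -0.19824183, -0.04850813,  0.10257766,
       -0.03868217]), 'tau': array([ 1.54475038e-03, -7.22886086e+01, -6.23866010e+01,  7.82038132e-02,
        2.28477601e-02, -8.90843103e-05]), 'position': array([0.28732393, 0.61061618, 0.21800296]), 'eef_rot': array([[-4.59773877e-04,  4.25786425e-01,  9.04823579e-01],
       [-8.68599483e-04,  9.04823163e-01, -4.25786671e-01],
       [-9.99999517e-01, -9.81694881e-04, -4.61761850e-05]]), 'wrist_force': array([ 0.12691074,  0.99312336, -0.92062447]), 'ft_torque': array([-0.01894727, -0.06070035, -0.04989042]), 'opening': 0.0928822587754856}
```

View pics/side0.png

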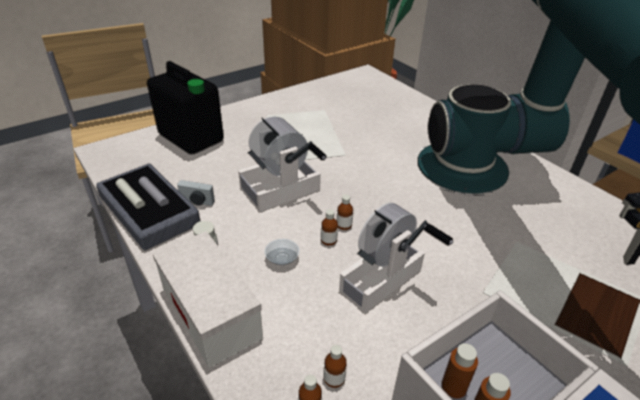

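View pics/top0.png

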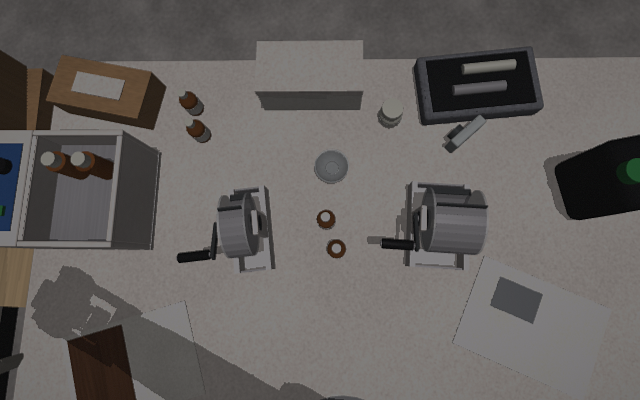

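The wide tumbler is on the robot's right: in the top view its stand is at about (445,225) and its grip at (397,244). In the side view the stand is at (280,165) and the grip at (307,152). I'll enlarge both in one picture.

Run:
```python
import cv2,numpy as np
t=cv2.imread("pics/top0.png")[170:280,370:500]; s=cv2.imread("pics/side0.png")[105:215,225:345]
f=lambda a,k:cv2.resize(cv2.convertScaleAbs(a,alpha=1.4),None,fx=3.2,fy=3.2,interpolation=2)
cv2.imwrite("pics/crop.png",np.hstack([f(t,3),f(s,3)]))
```

```text
(no output)
```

View pics/crop.png

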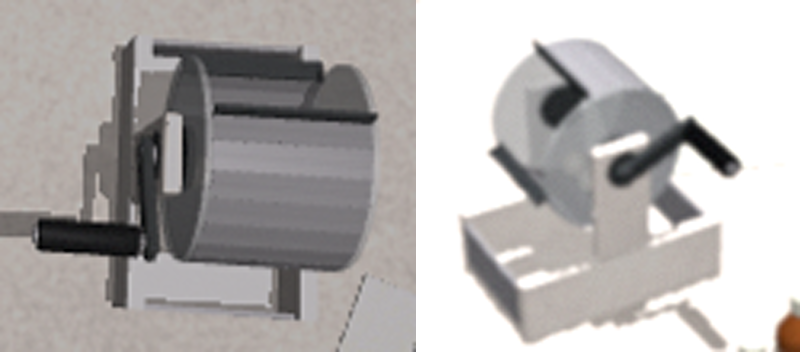

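```bash
cat > h.py <<'E'
import numpy as np
from bench import robot
def cam(n):
    d=robot.get_image(n); return d
def ray(d,p):
    v=d["orientation"]@np.linalg.solve(d["mtx"],[p[0],p[1],1.]); return np.array(d["xyz"]),v/np.linalg.norm(v)
def tri(a,p,b,q):
    o1,v1=ray(a,p);o2,v2=ray(b,q)
    s=np.linalg.lstsq(np.c_[v1,-v2],o2-o1,rcond=None)[0]
    A,B=o1+s[0]*v1,o2+s[1]*v2
    return (A+B)/2,np.linalg.norm(A-B)*1000
def plane(a,p,z):
    o,v=ray(a,p); return o+v*(z-o[2])/v[2]
def pix(d,P):
    c=d["orientation"].T@(np.asarray(P)-d["xyz"]); c=d["mtx"]@c; return c[:2]/c[2]
E
python3 - <<'E'
from h import *
np.set_printoptions(precision=4,suppress=True)
t=cam("top");s=cam("side")
T=lambda x,y:(370+x/3.2,170+y/3.2); S=lambda x,y:(225+(x-416)/3.2,105+y/3.2)
print("outer",tri(t,T(38,236),s,S(733,167)))
print("inner",tri(t,T(140,240),s,S(692,128)))
for p in [(125,305),(300,318),(135,38),(305,48)]: print(plane(t,T(*p),.048))
for p in [(462,217),(530,312),(720,232)]: print('side',plane(s,S(*p),.048))
for p in [(533,340),(720,270)]: print('base',plane(s,S(*p),.0))
# drum axis hub top view/side
print("upright top", tri(t,T(174,150),s,S(620,145)))
E
```

```text
outer (array([ 0.4706, -0.0712,  0.1636]), np.float64(4.2844209490085525))
inner (array([ 0.4684, -0.131 ,  0.167 ]), np.float64(4.853094700590416))
[ 0.4308 -0.1445  0.048 ]
[ 0.4234 -0.263   0.048 ]
[ 0.6181 -0.1563  0.048 ]
[ 0.6114 -0.2757  0.048 ]
side [ 0.6067 -0.2753  0.048 ]
side [ 0.6228 -0.1289  0.048 ]
side [ 0.4329 -0.1339  0.048 ]
base [ 0.6119 -0.1484 -0.    ]
base [ 0.4267 -0.1407  0.    ]
upright top (array([ 0.5228, -0.1542,  0.1581]), np.float64(6.558266266057672))
```

Both views agree. The stand is at about (0.519,-0.211) with yaw of about -0.05, and the grip is at (0.470,-0.101,0.165), so the joint is at about 2.04 rad. I'll raise the arm and swing over above the grip.

Emit:
{"name": "send_rows", "arguments": {
  "plan": [
    [[-40,0,0],0],
    [[-40,0,0],0],
    [[-40,0,0],0],
    [[0,-12,48],0.073],
    [[0,-12,48],0.073],
    [[0,-12,48],0.073],
    [[0,-12,48],0.073],
    [[0,-12,48],0.073],
    [[0,-12,48],0.073],
    [[0,-12,48],0.073],
    [[0,-12,48],0.073],
    [[0,-12,48],0.073],
    [[0,-12,48],0.073],
    [[0,-12,48],0.073],
    [[0,-12,48],0.073]
  ],
  "hand": 70,
  "force": 20
}}

```text
t: 1.7
position: [0.5514, 0.0961, 0.3394]
eef_rot: [[-0.005, 0.974, 0.227], [-0.006, 0.227, -0.974], [-1.0, -0.006, 0.004]]
wrist_force: [0.6, -0.5, -0.5]
opening: 0.0651
```

Emit:
{"name": "send_rows", "arguments": {
  "plan": [
    [[0,-20,40],0.14],
    [[0,-20,40],0.14],
    [[0,-20,40],0],
    [[0,-15,40],0],
    [[0,0,0],0]
  ]
}}

```text
t: 2.2
position: [0.4807, -0.0774, 0.3394]
eef_rot: [[-0.006, 0.997, -0.071], [-0.007, -0.072, -0.997], [-1.0, -0.006, 0.007]]
wrist_force: [-1.1, 0.6, -0.4]
opening: 0.0649
```

Run:
```python
from h import *
import cv2
np.set_printoptions(precision=4,suppress=True)
s=robot.sense();print(s["position"],s["eef_rot"],s["opening"],s["wrist_force"])
d=s["eef_rot"].T@(np.array([.4695,-.101,s["position"][2]])-s["position"]);print(d*1000)
```

```text
[ 0.4807 -0.0774  0.3394] [[-0.0063  0.9974 -0.0715]
 [-0.007  -0.0715 -0.9974]
 [-1.     -0.0058  0.0074]] 0.06485676587967425 [-1.1146  0.6423 -0.4183]
[ 0.2357 -9.5089 24.3174]
```

Emit:
{"name": "send_rows", "arguments": {
  "plan": [
    [[0,-9,19],0],
    [[40,0,0],0],
    [[40,0,0],0],
    [[0,0,0],0]
  ]
}}

```text
t: 2.6
position: [0.4695, -0.0976, 0.2586]
eef_rot: [[-0.003, 0.997, -0.074], [-0.007, -0.074, -0.997], [-1.0, -0.003, 0.007]]
wrist_force: [-0.2, 0.8, -0.8]
opening: 0.0652
```

Run:
```python
from h import *
import cv2
for n,b in(("top",(100,80)),("side",(100,80))):
    d=cam(n); s=robot.sense(); p=pix(d,s["position"]).astype(int); g=pix(d,[.4695,-.101,.165]);print(n,p,g,s["position"])
    im=d["img"][:,:,::-1]; c=g.astype(int); x0,y0=c[0]-62,c[1]-70
    o=cv2.resize(cv2.convertScaleAbs(im[y0:y0+130,x0:x0+125],alpha=1.4),None,fx=3.2,fy=3.2,interpolation=2)
    print(x0,y0); globals()[n]=o
cv2.imwrite("pics/c2.png",np.hstack([top,side]))
```

```text
top [403 242] [396.88724408 245.27909348] [ 0.47011401 -0.09762754  0.26161454]
334 175
side [317 116] [316.6888507  150.94819115] [ 0.47069113 -0.09772489  0.26367153]
254 80
```

View pics/c2.png

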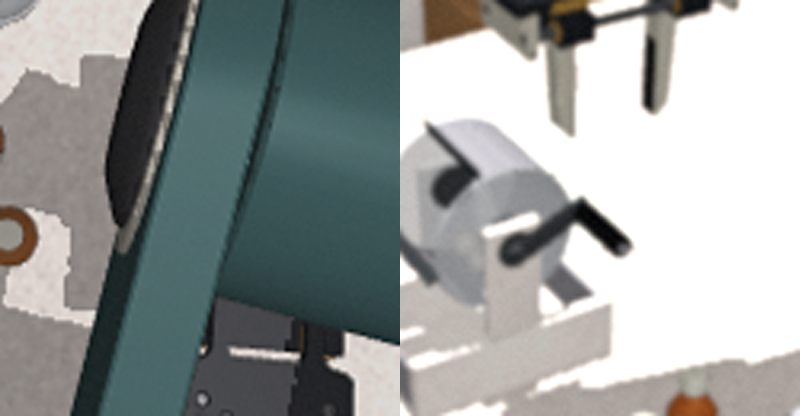

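The side view shows the two fingers straddling the grip, with tips at about (307,122) and (334,114). I'll descend and check the force.

Emit:
{"name": "send_rows", "arguments": {
  "plan": [
    [[30,0,0],0],
    [[30,0,0],0],
    [[25,0,0],0],
    [[20,0,0],0],
    [[10,0,0],0],
    [[0,0,0],0]
  ]
}}

```text
t: 3.3
position: [0.4777, -0.0982, 0.1605]
eef_rot: [[0.018, 0.997, -0.071], [-0.012, -0.071, -0.997], [-1.0, 0.019, 0.011]]
wrist_force: [-0.3, 0.8, -0.1]
opening: 0.065
```

Emit:
{"name": "send_rows", "arguments": {
  "plan": [
    [[7,-8,0],0],
    [[6,0,0],0],
    [[0,0,0],0]
  ]
}}

```text
t: 3.6
position: [0.4708, -0.0978, 0.1506]
eef_rot: [[0.022, 0.997, -0.071], [-0.013, -0.07, -0.997], [-1.0, 0.023, 0.012]]
wrist_force: [0.0, -0.0, 0.5]
opening: 0.0653
```

Run:
```python
from h import *
import cv2
d=cam("side"); s=robot.sense(); print(s["position"],s["wrist_force"])
cv2.imwrite("pics/c3.png",cv2.resize(cv2.convertScaleAbs(d["img"][60:220,230:380,::-1],alpha=1.3),None,fx=3.5,fy=3.5,interpolation=2))
```

```text
[ 0.47092916 -0.09787082  0.15098122] [ 0.28650625 -0.26727224  0.69994464]
```

View pics/c3.png

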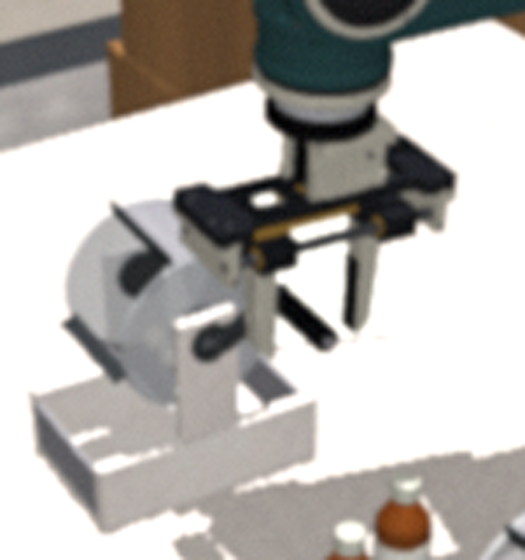

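The grip bar lies between the fingers. I'll close.

Emit:
{"name": "send_rows", "arguments": {
  "plan": [
    [[5,0,0],0],
    [[0,0,0],0],
    [[0,0,0],0],
    [[0,0,0],0],
    [[0,0,0],0],
    [[0,0,0],0],
    [[0,0,0],0]
  ],
  "hand": 0,
  "force": 25
}}

```text
t: 4.35
position: [0.4718, -0.0981, 0.1466]
eef_rot: [[0.025, 0.997, -0.071], [-0.014, -0.07, -0.997], [-1.0, 0.025, 0.012]]
wrist_force: [5.2, -0.2, -1.5]
opening: 0.0195
```

```bash
cat >> h.py <<'E'
np.set_printoptions(precision=4,suppress=True)
C=np.array([.519,-.211,.14]);yaw=-.05
X=np.array([np.cos(yaw),np.sin(yaw),0])
def grip():
    s=robot.sense(); g=s["position"]-robot.tcp_to_grasp*s["eef_rot"][:,0]; d=g-C; return s,g,np.arctan2(d@X,d[2]),np.hypot(d@X,d[2])
E
python3 - <<'E'
from h import *
s,g,a,r=grip(); print(s["t"],g,a,.9-a,r,s["opening"],s["wrist_force"]); print(s["eef_rot"])
E
```

```text
4.35 [ 0.4714 -0.0979  0.1654] -1.1258103622072935 2.0258103622072934 0.058985584831323094 0.019478628132402722 [ 5.1531 -0.2272 -1.4943]
[[ 0.0245  0.9972 -0.0708]
 [-0.0138 -0.0705 -0.9974]
 [-0.9996  0.0255  0.012 ]]
```

Gripped: opening 19.5 mm and radius 59 mm from the estimated axis. I'll follow the arc in small steps and watch the force.

Emit:
{"name": "send_rows", "arguments": {
  "plan": [
    [[-5.3,2.8,0],0],
    [[-4.9,3.4,0],0],
    [[-4.6,3.8,0],0],
    [[-4.2,4.3,0],0],
    [[0,0,0],0]
  ]
}}

```text
t: 4.85
position: [0.4857, -0.0989, 0.1661]
eef_rot: [[0.02, 0.997, -0.071], [-0.013, -0.071, -0.997], [-1.0, 0.021, 0.012]]
wrist_force: [1.6, -0.3, -1.1]
opening: 0.0195
```

```bash
cat > g.py <<'E'
import sys
from h import *
s,g,a,r=grip(); print(s["t"],g,"a",a,"q",.9-a,"r",r,s["opening"],s["wrist_force"],s["eef_rot"][:,0])
n=[a+i*.1 for i in range(1,int(sys.argv[1])+1)]
p=g
for b in n+[.9]:
    if b>.95: break
    q=C+.06*(np.sin(b)*X+np.array([0,0,np.cos(b)]))+(( g-C)@np.array([-X[1],X[0],0]))*np.array([-X[1],X[0],0])
    print(round(b,2),(s["eef_rot"].T@(q-p)*1000).round(1)); p=q
E
python3 g.py 8
```

```text
4.85 [ 0.4853 -0.0987  0.1849] a -0.71792516194644 q 1.6179251619464399 r 0.05967300050509507 0.01954836728859661 [ 1.6381 -0.2514 -1.0644] [ 0.0203 -0.0133 -0.9997]
-0.62 [-3.9  4.6 -0. ]
-0.52 [-3.1  5.1 -0.1]
-0.42 [-2.6  5.4 -0.1]
-0.32 [-2.   5.6 -0.1]
-0.22 [-1.5  5.8 -0.1]
-0.12 [-0.9  5.9 -0.1]
-0.02 [-0.3  6.  -0.1]
0.08 [ 0.3  6.  -0.1]
0.9 [23.4 41.6 -1.2]
```

Tracking well with low forces, so I'll continue.

Emit:
{"name": "send_rows", "arguments": {
  "plan": [
    [[-3.7,4.6,0],0],
    [[-3.1,5.1,0],0],
    [[-2.6,5.4,0],0],
    [[-2,5.6,0],0],
    [[-1.5,5.8,0],0],
    [[-0.9,5.9,0],0],
    [[-0.3,6,0],0],
    [[0.3,6,0],0],
    [[0,0,0],0]
  ]
}}

```text
t: 5.75
position: [0.5327, -0.1016, 0.182]
eef_rot: [[0.017, 0.997, -0.071], [-0.012, -0.07, -0.997], [-1.0, 0.018, 0.011]]
wrist_force: [0.2, -0.2, -4.7]
opening: 0.0189
```

```bash
python3 g.py 8
```

```text
5.75 [ 0.5324 -0.1014  0.2008] a 0.12958370458552418 q 0.7704162954144759 r 0.06129759107329171 0.01890135400389343 [ 0.2079 -0.2001 -4.6741] [ 0.0171 -0.0122 -0.9998]
0.23 [ 2.5  5.7 -0.1]
0.33 [ 1.8  5.7 -0.1]
0.43 [ 2.3  5.5 -0.1]
0.53 [ 2.9  5.3 -0.1]
0.63 [ 3.4  5.  -0.1]
0.73 [ 3.9  4.6 -0.1]
0.83 [ 4.3  4.2 -0.1]
0.93 [ 4.7  3.7 -0.1]
0.9 [-1.4 -1.1  0. ]
```

Emit:
{"name": "send_rows", "arguments": {
  "plan": [
    [[2,5.7,0],0],
    [[1.8,5.7,0],0],
    [[2.3,5.5,0],0],
    [[2.9,5.3,0],0],
    [[3.4,5,0],0],
    [[3.9,4.6,0],0],
    [[0,0,0],0]
  ]
}}

```text
t: 6.45
position: [0.5667, -0.1036, 0.1668]
eef_rot: [[0.018, 0.997, -0.07], [-0.011, -0.07, -0.997], [-1.0, 0.018, 0.01]]
wrist_force: [1.0, -0.6, -5.5]
opening: 0.0195
```

```bash
python3 g.py 3
```

```text
6.45 [ 0.5664 -0.1034  0.1856] a 0.7442542282259241 q 0.1557457717740759 r 0.061966876964965674 0.019540135692175394 [ 0.9875 -0.6052 -5.5153] [ 0.0176 -0.0112 -0.9998]
0.84 [ 5.8  2.8 -0.1]
0.94 [ 4.7  3.7 -0.1]
```

```bash
sed -i 's/C=np.array.*;yaw/C=np.array([.5208,-.211,.141]);yaw/' h.py; python3 g.py 1
```

```text
6.45 [ 0.5664 -0.1034  0.1856] a 0.7335072203212115 q 0.1664927796787885 r 0.0600169112831046 0.019540135692175394 [ 0.9875 -0.6052 -5.5153] [ 0.0176 -0.0112 -0.9998]
0.83 [ 4.3  4.2 -0.1]
0.9 [ 3.1  2.5 -0.1]
```

The recorded arc fits a 60 mm circle once the centre is shifted by 1.8 mm in x and 1 mm in z. I'll finish the turn.

Emit:
{"name": "send_rows", "arguments": {
  "plan": [
    [[4.3,4.2,0],0],
    [[3.1,2.5,0],0],
    [[0,0,0],0],
    [[0,0,0],0]
  ]
}}

```text
t: 6.85
position: [0.5736, -0.104, 0.1594]
eef_rot: [[0.017, 0.997, -0.07], [-0.011, -0.07, -0.997], [-1.0, 0.018, 0.01]]
wrist_force: [-2.5, 0.7, -2.8]
opening: 0.0192
```

```bash
python3 g.py 1
python3 - <<'E'
from h import *
import cv2
d=cam("side")
# expected lip tips for q: port half-angle 45deg, lip radius .074
for q in (-.1,0,.1):
  for e in (-1,1):
    a=np.pi-q+e*np.pi/4
    for yy in(.045,-.045):
      print(q,e,yy,pix(d,C+.074*(np.sin(a)*X+np.array([0,0,np.cos(a)]))+yy*np.array([-X[1],X[0],0])).round(1))
cv2.imwrite("pics/c4.png",cv2.resize(cv2.convertScaleAbs(d["img"][90:220,210:350,::-1],alpha=1.3),None,fx=4.5,fy=4.5,interpolation=2))
E
```

```text
6.85 [ 0.5732 -0.1038  0.1782] a 0.900897841192363 q -0.0008978411923630247 r 0.05998650746363641 0.01920221342430148 [-2.4971  0.6781 -2.7651] [ 0.0171 -0.011  -0.9998]
-0.1 -1 0.045 [270. 177.]
-0.1 -1 -0.045 [254.7 160.3]
-0.1 1 0.045 [304.1 162.2]
-0.1 1 -0.045 [287.7 146.7]
0 -1 0.045 [268. 176.]
0 -1 -0.045 [252.7 159.4]
0 1 0.045 [302.5 164.5]
0 1 -0.045 [286.2 148.9]
0.1 -1 0.045 [266.2 174.9]
0.1 -1 -0.045 [250.9 158.2]
0.1 1 0.045 [300.8 166.6]
0.1 1 -0.045 [284.6 150.9]
```

View pics/c4.png

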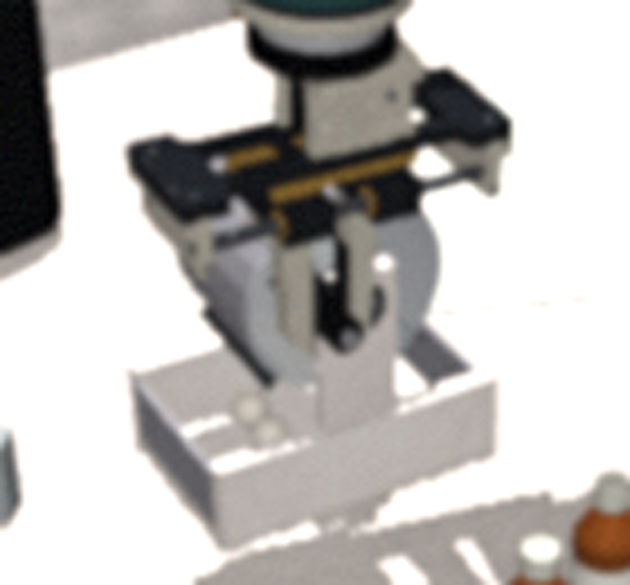

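The left lip lies at (256..270, 159..175) px, close to the prediction for joint 0. Two balls are visible in the tray, at crop (253,405) and (270,430). I'll release, lift straight up and back off for a clear view.

Emit:
{"name": "send_rows", "arguments": {
  "plan": [
    [[0,0,0],0],
    [[0,0,0],0],
    [[0,0,0],0],
    [[0,0,0],0],
    [[-15,0,0],0],
    [[-30,0,0],0],
    [[-40,0,0],0],
    [[-45,0,0],0],
    [[-40,0,0],0],
    [[0,-25,-43],0],
    [[0,-25,-43],0],
    [[0,-25,-43],0],
    [[0,-25,-43],0],
    [[0,0,-45],0],
    [[0,0,-45],0],
    [[0,0,-45],0],
    [[0,0,0],0]
  ],
  "hand": 60
}}

```text
t: 8.6
position: [0.4872, 0.2196, 0.3502]
eef_rot: [[0.036, 0.997, -0.075], [-0.009, -0.075, -0.997], [-0.999, 0.036, 0.006]]
wrist_force: [-0.1, 0.0, -0.3]
opening: 0.0557
```

Run:
```python
from h import *
import cv2
d=cam("side");t=cam("top");s=robot.sense();print(s["t"],s["position"],s["opening"],s["wrist_force"])
f=lambda a:cv2.resize(cv2.convertScaleAbs(a[:,:,::-1],alpha=1.2),None,fx=3.2,fy=3.2,interpolation=2)
cv2.imwrite("pics/c5.png",np.hstack([f(t["img"][170:290,375:500]),f(d["img"][95:215,225:345])]))
for q in(-.1,0,.1):
  b=.9-q; P=C+.06*(np.sin(b)*X+np.array([0,0,np.cos(b)]))+.108*np.array([-X[1],X[0],0])
  print(q,(pix(t,P)-[375,170])*3.2,(pix(d,P)-[225,95])*3.2+[400,0])
```

```text
8.7 [0.4876 0.2164 0.3507] 0.05583555940642548 [ 0.1879 -0.7246 -0.419 ]
-0.1 [76.3447 62.2735] [573.498  209.3766]
0 [77.4471 66.4624] [577.3746 202.6517]
0.1 [78.4441 71.5981] [581.8249 196.1479]
```

View pics/c5.png

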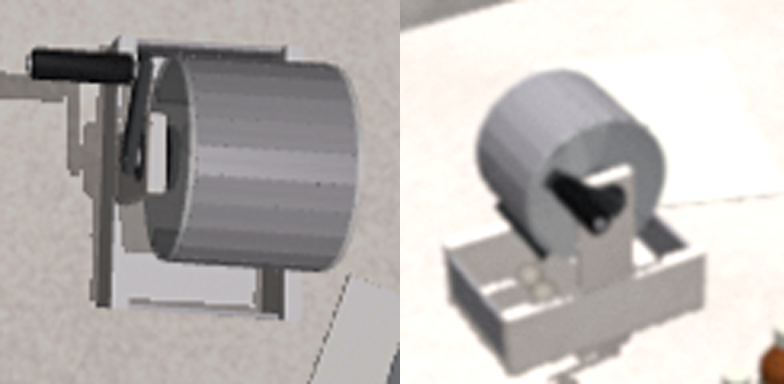

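Run:
```python
from h import *
import cv2
d=cam("side")["img"]; D=cam("side")
for i in range(6): d=d.astype(float)+cam("side")["img"]
d=(d/7)
c=d[155:205,245:320,::-1]; c=np.clip((c-90)*1.6,0,255).astype(np.uint8)
cv2.imwrite("pics/c6.png",cv2.resize(c,None,fx=10,fy=10,interpolation=2))
for p in [(530,275),(545,287)]: print(plane(D,(225+(p[0]-400)/3.2,95+p[1]/3.2),.018))
print(robot.sense()["t"])
```

```text
[ 0.546  -0.2385  0.018 ]
[ 0.544 -0.216  0.018]
9.1
```

View pics/c6.png

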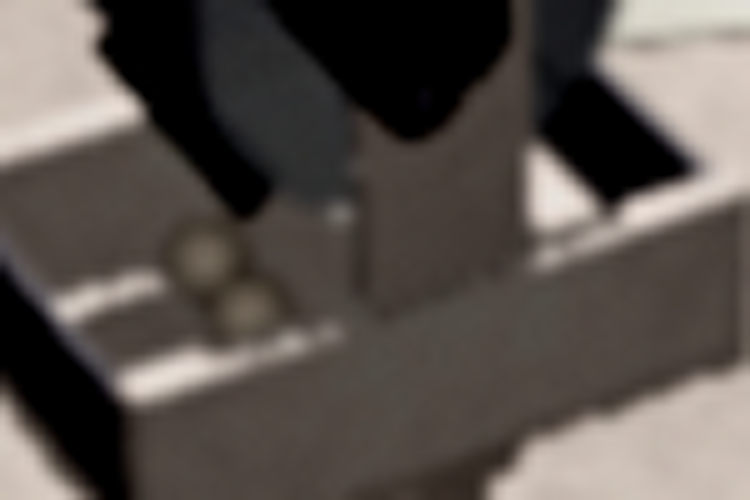

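Run:
```python
from h import *
import cv2
D=cam("side"); Y=np.array([-X[1],X[0],0]); O=C*[1,1,0]
k=lambda P:((pix(D,P)-[245,155])*10).round()
p=(245+34.2,155+21.2)
for z in(.018,.03,.075,.09): q=plane(D,p,z)-O; print("spot",z,(q@X).round(3),(q@Y).round(3))
for x in (.02,0,-.02,-.04):
  print(x,[tuple(k(O+x*X+y*Y+[0,0,.018])) for y in(-.035,-.01,.015,.04)])
print("drum-bottom ball",[tuple(k(O+x*X+y*Y+[0,0,.09])) for x in(.03,-.03) for y in(-.03,.03)])
a=D["img"].astype(int);print(a[172:181,275:285].sum(2))
```

```text
spot 0.018 -0.017 -0.027
spot 0.03 -0.01 -0.012
spot 0.075 0.019 0.044
spot 0.09 0.029 0.062
0.02 [(np.float64(212.0), np.float64(237.0)), (np.float64(254.0), np.float64(282.0)), (np.float64(296.0), np.float64(328.0)), (np.float64(339.0), np.float64(376.0))]
0 [(np.float64(275.0), np.float64(215.0)), (np.float64(316.0), np.float64(260.0)), (np.float64(359.0), np.float64(306.0)), (np.float64(403.0), np.float64(353.0))]
-0.02 [(np.float64(336.0), np.float64(195.0)), (np.float64(379.0), np.float64(239.0)), (np.float64(422.0), np.float64(284.0)), (np.float64(466.0), np.float64(331.0))]
-0.04 [(np.float64(397.0), np.float64(174.0)), (np.float64(440.0), np.float64(218.0)), (np.float64(484.0), np.float64(263.0)), (np.float64(528.0), np.float64(308.0))]
drum-bottom ball [(np.float64(175.0), np.float64(43.0)), (np.float64(279.0), np.float64(153.0)), (np.float64(368.0), np.float64(-18.0)), (np.float64(476.0), np.float64(87.0))]
[[358 359 357 362 366 386 393 397 400 397]
 [360 358 356 360 357 362 376 388 400 391]
 [367 361 358 373 365 357 364 386 397 391]
 [372 382 389 424 417 384 374 388 398 391]
 [394 391 419 459 463 405 378 386 390 400]
 [400 401 408 434 430 392 371 384 396 397]
 [398 400 404 401 400 374 363 394 392 390]
 [402 395 398 402 394 375 363 386 392 393]
 [402 402 396 401 396 372 367 385 391 395]]
```

```bash
python3 -c "
from bench import robot
print(robot.sense()['t'],robot.sense()['wrist_force']); print(robot.job_done())"
```

```text
9.15 [0.00097333 0.08481437 0.1939859 ]
the job is handed in; nothing more can be done
None
```

I turned the wide tumbler's crank over the top, away from the robot, until its port faced straight down. I then let go, backed the arm clear and handed the job in at 9.15 s. I never went near the narrow tumbler's crank.

- **Drum angle:** just before release the measured grip position put the joint at about 0.00 rad. After release, the grip sat within a few pixels of its predicted zero position in both camera views, so the drum stayed where it was left.
- **Forces:** every wrist reading stayed under about 6 N.
- **Balls:** I could see two of the three balls lying in the tray. I did not see the third, and I handed the job in without confirming it. It is probably in the part of the tray hidden behind the near upright. No ball showed in the visible part of the drum or on the table around the tumbler, and with the port straight down nothing should hold a ball inside.

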